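# Lock a clean filter cartridge into the bench suction port

## Task

Fit the clean filter cartridge (white, orange handle) into the blue suction port: hang it in the port by its two lugs, twist it clockwise until the lugs drop into their locking notches, and let go of it. Only then pull the blast gate beside the port fully up to open the suction, let go, and leave the dirty cartridge and the other things on the bench where they are.

Things in the scene. Friction and masses are not known exactly. Their poses are not given: they have to be found in the camera images.
- clean_center (a point): CLEAN filter cartridge, upright on the bench: round, 79 mm diameter, 114 mm tall overall, white with pleats, orange handle and lugs, 0.2 to 0.4 kg. This point is on its axis, half-way up, 57 mm above its underside; z points up its axis, x along the handle bar. The round body's flat top is 17 mm above this point. A half turn about its axis makes no difference.
- clean_handle (a point): centre of the clean cartridge's orange handle bar, on its axis, 49 mm above its half-way point; same axes. The bar is 70 mm long (along x), 14 mm wide (along y), 16 mm high, with 24 mm of air below it, carried by two posts 28 mm either side of the axis.
- clean_lug (a point): centre of one of the clean cartridge's two equal lugs, which stick out along its +x (this one) and -x, right below the ends of the bar, to 50 mm from the axis. Each is 10 mm wide and 8 mm high, its underside 15 mm below the cartridge's half-way point.
- used_center (a point): DIRTY used cartridge, to be left alone: same shape and axes as the clean one, but brown pleats, grey-brown caps and black handle. This point is on its axis, half-way up. The two cartridges may have swapped places.
- port (a point): bayonet mouth of the suction port, fixed to the bench: upright blue tube with aluminium lip, 104 mm outside, bore 84 mm, on a thin 150 mm square plate. This point is the centre of the bore at the lip's top, 88 mm above the bench; z up, locking notches along +x and -x. Locked, a cartridge's x lies along this x (either way), its bar's centre 36 mm above and its half-way point 13 mm below this point.
- entry (a point): one of the two open entry gaps in the lip, at the level of the lip's top, mid-wall (47 mm from the axis), 55 degrees counter-clockwise (seen from above) of the port's x; the other is opposite. Each is 17 mm wide. A lug lowered through it rests on a track 20 mm below the lip's top, the cartridge's half-way point then 5 mm below the lip's top.
- notch (a point): floor of one of the two locking notches, mid-wall, 28 mm below the lip's top, on the port's +x; the other is opposite. A lug on the track turns 55 degrees clockwise (seen from above) from the entry under the 6 mm thick lip, with 6 mm of height to spare, then drops 8 mm into the 15 mm wide notch. A wall stops it just past the notch.
- gate_grip (a point): centre of the red handle bar of the blast gate: a steel plate sliding vertically in an aluminium frame (110 by 24 mm, top 85 mm above the bench) on the pipe beside the port. The bar is 70 mm long along x, 14 mm wide along y, 16 mm high, 115 mm above the bench when shut; it lies 150 mm from the bore's axis along the port's -y, axes parallel to the port's.
- gate (a joint): height of the gate in m: 0 shut, 0.05 fully open at its upper stop. It stays where it is left; about 7 N moves it.
- wax_tin_center (a point): bystander: a small round tin, 68 mm in diameter, 50 mm tall; this point is its centre.
- mallet_head (a point): bystander: wooden carver's mallet lying on the bench, head 68 mm in diameter and 100 mm long, handle 170 mm along -x of this point, which is the centre of the head; z up.
- clog_center (a point): bystander: carved wooden shoe blank, about 175 by 75 by 70 mm, lying along its x; this point is near its middle, 30 mm above the bench.
There are look-alikes about, which are no part of the job. Leave any pink look-alike of the part that bears clean_center alone.

How it is judged:
On the way, in this order (a step that is already met when the one before it is completed fails the run):
1. the clean cartridge hangs in the port with both lugs dropped into the locking notches (z of clean_center in the frame of port between -0.018 and -0.0095 m and horizontal distance between clean_center and port below 0.007 m and angle between the x axis of clean_center and the x axis of port, either way round below 0.14 rad and angle between clean_center's own z axis and vertical below 0.14 rad), for 0.3 s.
2. the blast gate is pulled fully up (value of joint gate above 0.043 m), for 0.2 s.
At the end, for the whole second after the job is handed in: The clean cartridge is locked in the port: half-way point 9.5 to 18 mm below the lip's top (13 when seated), within 7 mm of the bore's axis, its x axis within 0.14 rad of the notches' line, upright within 0.14 rad; and the gate is raised more than 43 of its 50 mm and stays there (all of step 1 and value of joint gate above 0.043 m); the robot touches nothing.
It fails at once if the dirty cartridge is moved more than 30 mm or tipped (distance of used_center from where it was at the start of the episode above 0.03 m or angle between used_center's own z axis and vertical above 0.5 rad).
It fails at once if the tin is moved more than 30 mm or tipped (distance of wax_tin_center from where it was at the start of the episode above 0.03 m or angle between wax_tin_center's own z axis and vertical above 0.5 rad).
It fails at once if the mallet is moved more than 30 mm (distance of mallet_head from where it was at the start of the episode above 0.03 m).
It fails at once if the shoe blank is moved more than 30 mm or tipped (distance of clog_center from where it was at the start of the episode above 0.03 m or angle between clog_center's own z axis and vertical above 0.5 rad).
It also fails if it takes over 51 s, if anything falls off the work surface, if the arm or the gripper's body presses on something with over 40 N, if the wrist force passes 120 N, or if a joint passes its speed limit or range.

## Robot

A 7-joint arm with a two-finger parallel gripper is mounted at the origin on the work surface. World frame = base frame: x ahead of the robot, y to its left, z up, the work surface at z = 0. Lengths are in m, angles in rad, forces in N, time in s.
With the tool pointing down it reaches from about 0.425 to 0.925 m from the base axis. Payload 6.8 kg.
Tool frame: the origin (TCP) lies between the finger pads; the fingertips stand finger_overhang ahead of it and the grasp point (between the pads) lies 6 mm ahead of it (finger_overhang is the distance from the TCP to the fingertips, in m); z points along the fingers, y is the line along which they close (so a half turn about z gives the same grasp; the last joint's range is limited). The gripper opens to 85 mm and grips with 20 to 120 N. Pads are 22 mm wide; open, the fingers measure 114 mm over their backs; the gripper's body (76 mm by 85 mm) begins 54 mm behind the grasp point. The pads swing forward as they close: fully open they stand 13 mm farther back than shut.
Start: joints at [-0.108, 0.477, 0.022, 1.555, -0.011, 1.109, -0.083], TCP at [0.675, 0, 0.256] pointing down, gripper open.
Joint ranges: [-2.96, 2.96], [-0.34, 2.1], [-1.41, 1.46], [0.24, 2.44], [-1.37, 4.51], [0.17, 1.92], [-2.96, 2.96]. Speed limits (rad/s): [2.39, 2.39, 3.14, 3.14, 3.14, 3.14, 3.14].

## Interface

Orientations are given as a unit quaternion [w, x, y, z].
In Python, from station import * gives the robot as it stands.
- The arm moves only by the tool drive_tool, never from a script. Its argument "increments" is a list of rows, each an object of numbers: "claw": the finger opening in m, from 0 to 0.0854; "dx", "dy", "dz": the shift along the tool's x, y, z in m; "wx", "wy", "wz": the turn, a rotation vector about the tool's x, y, z in degrees. A call has 1 to 20 rows; each row shifts and turns the commanded pose from where the row before left it, along the tool's axes as they then stand; what a row does not reach is not made up. A row lasts 1/8 s, in which the tool goes at most 62.5 mm and 10.7 degrees, less where a joint would pass 70% of its speed; a pose out of reach is approached as far as the arm can. A call with a gripper value outside its range is refused whole. The fingers move at their own pace and stop on an object; "newtons" is the grip in N (left out, the last holds). Time passes only in rows, so rows that do not move let the fingers close. It gives the time, the measured TCP pose, the force, the opening and the grip force at its end, in the units of the state.
- get_obs(): the state, without advancing time (a new reading comes with each control period).
- read_camera(name): name is "scene" or "side" or "wrist"; returns (picture, depth): 480x640x3 uint8, red, green, blue; 480x640 float32, m along the optical axis (not along the pixel's ray), 0 where there is no reading.
- calibration(name): a dict with "intrinsics" (3x3 intrinsics, pixels), "R" (3x3) and "t" (3): a world point X has camera coordinates R X + t; the wrist camera has in their place "mount" (4x4, takes a point from camera to tool coordinates, whose origin is the TCP and whose axes are the flange's). Camera axes: x right, y down, z forward; pixel columns grow to the right and rows downward; lengths in m; the calibration is good to about 2 mm. A picture is of the moment at which its call begins: read the wrist's pose just before it. calibration takes no time and is no camera call.
- hand_in(): hands the job in; it is judged then, once.
The state is a dict: "t": time; "q": joint angles; "joint_vel": joint speeds; "joint_torque": joint torques, N m; "eef_pos": TCP position; "tool_rot": TCP orientation; "contact_force": force on the tool from outside, world axes, zero at the start; "torque": the same for the moment, N m; "gripper_width": opening from 0.0 (shut) to 1.0 (fully open); "grasp_force": force on a finger pad.
Only numpy, scipy, OpenCV 4.12 (cv2) and the standard library are available. Lean on these libraries where they do the work, as an engineer would, in place of code of your own. Each camera call takes 0.05 s, during which the arm holds its last target. There are 200 camera calls.

## Working session

There is one attempt and no reset: what is moved stays moved. The work goes in short steps, Python scripts to look and compute and a tool call to move; the robot and the scene stay as the last step left them, time stands still between calls to the robot, and variables do not carry over. Pictures are saved under pics/ and viewed, at most 10 in all, crops included, and the job is handed in when it is done.

Besides the shell and the picture viewer there is one more tool, called as name(argument=value, ...) on one line, values as JSON. drive_tool: Moves the arm, as the interface text tells. Its arguments: {"type":"object","properties":{"increments":{"type":"array","items":{"type":"object","properties":{"claw":{"type":"number"},"dx":{"type":"number"},"dy":{"type":"number"},"dz":{"type":"number"},"wx":{"type":"number"},"wy":{"type":"number"},"wz":{"type":"number"}}}},"newtons":{"type":"number"}},"required":["increments"]}

```bash
mkdir -p pics
cat > h.py <<'E'
from station import *
import numpy as np, cv2
from scipy.spatial.transform import Rotation as Ro
def rot(o): 
    q=o["tool_rot"]; return Ro.from_quat([q[1],q[2],q[3],q[0]]).as_matrix()
def grab(n):
    o=get_obs(); im,d=read_camera(n); c=calibration(n); K=np.array(c["intrinsics"])
    if n=="wrist":
        M=np.array(c["mount"]); T=np.eye(4); T[:3,:3]=rot(o); T[:3,3]=o["eef_pos"]; T=T@M
    else:
        T=np.eye(4); R=np.array(c["R"]); T[:3,:3]=R.T; T[:3,3]=-R.T@np.array(c["t"])
    v,u=np.mgrid[:480,:640]
    P=np.stack([(u-K[0,2])/K[0,0]*d,(v-K[1,2])/K[1,1]*d,d],-1)@T[:3,:3].T+T[:3,3]
    P[d==0]=np.nan
    np.savez("last_%s.npz"%n,im=im,d=d,P=P,K=K,T=T)
    return im,d,P,K,T
def save(n,im): cv2.imwrite("pics/"+n,im[:,:,::-1])
E
python3 - <<'E'
from h import *
for n in("scene","side"):
    im,d,P,K,T=grab(n); save(n+"1.png",im); print(n,T.round(3).tolist(),(d==0).mean())
o=get_obs(); print(o); print(calibration("wrist")); 
try: print(finger_overhang)
except Exception as e: print(e)
E
```

```text
scene [[-0.826, 0.364, -0.43, 0.918], [0.564, 0.537, -0.628, 0.6], [0.002, -0.761, -0.648, 0.633], [0.0, 0.0, 0.0, 1.0]] 0.0037955729166666667
side [[0.87, -0.324, 0.371, 0.252], [-0.492, -0.549, 0.675, -0.514], [-0.015, -0.77, -0.638, 0.616], [0.0, 0.0, 0.0, 1.0]] 0.003938802083333333
{'t': 0.1, 'q': array([-0.10811537,  0.47773418,  0.02234032,  1.55633246, -0.01151391,
        1.10931315, -0.08310132]), 'joint_vel': array([ 0.00034252,  0.00016824, -0.00048491, -0.00183669, -0.00086531,
        0.0005047 , -0.00032112]), 'joint_torque': array([ 5.69385389e-03, -5.97765398e+01,  1.61440808e+00, -2.81952703e+01,
        1.29656185e-02,  5.02699884e-03, -1.13572563e-05]), 'eef_pos': array([6.74511295e-01, 7.94244214e-06, 2.55420130e-01]), 'tool_rot': array([-5.47329725e-04,  7.07095877e-01,  7.07117198e-01, -6.23420046e-04]), 'contact_force': array([ 0.71323833, -0.38427837,  0.81734912]), 'torque': array([ 0.02663629, -0.01186011, -0.01752345]), 'grasp_force': 0.0, 'gripper_width': 1.0034341435202385}
{'intrinsics': array([[384.09230486,   0.        , 324.41316966],
       [  0.        , 384.09230486, 235.18526567],
       [  0.        ,   0.        ,   1.        ]]), 'mount': array([[ 1.31192541e-03, -9.59382983e-01, -2.82103830e-01,
         7.05447166e-02],
       [ 9.99999081e-01,  1.16204460e-03,  6.98602322e-04,
         3.10969502e-04],
       [-3.42409947e-04, -2.82104487e-01,  9.59383626e-01,
        -1.17585725e-01],
       [ 0.00000000e+00,  0.00000000e+00,  0.00000000e+00,
         1.00000000e+00]])}
0.025
```

View pics/scene1.png

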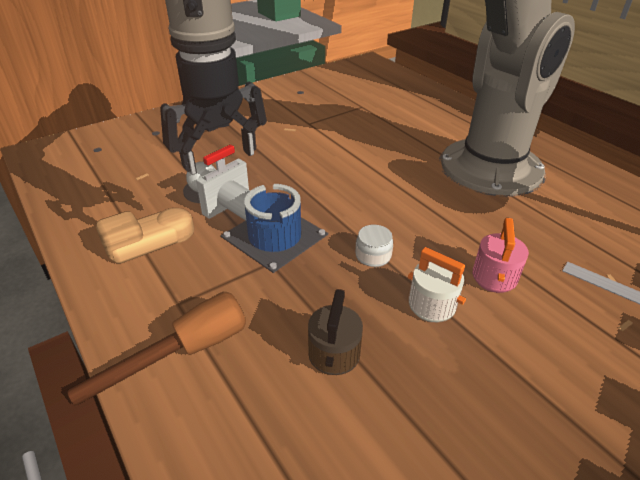

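View pics/side1.png

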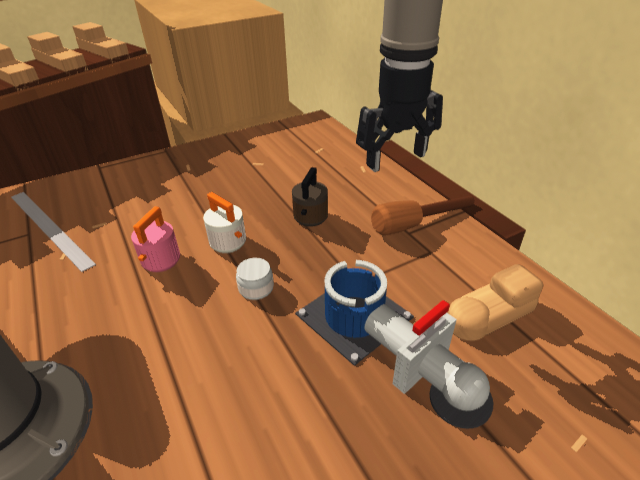

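Candidates in the scene view: white body with orange handle at (437,290), pink look-alike with orange handle at (500,262), dirty one with black handle at (335,340), white tin at (374,245). I choose the white one. In the side view it is at (225,228). The port is at (272,215) and the red gate bar at (219,156).

```bash
cat > m.py <<'E'
from h import *
import sys
def circ(p):
    A=np.c_[2*p,np.ones(len(p))]; s=np.linalg.lstsq(A,(p**2).sum(1),rcond=None)[0]
    return s[:2],np.sqrt(s[2]+s[:2]@s[:2])
def bar(p,name):
    # p points on top of bar
    zt=np.nanpercentile(p[:,2],95); q=p[p[:,2]>zt-0.006]
    r=cv2.minAreaRect((q[:,:2]*1000).astype(np.float32))
    x=q[:,:2]-q[:,:2].mean(0); w,v=np.linalg.eigh(x.T@x)
    print(name,len(q),"ztop",zt.round(4),"rect",np.round(r[0],1),np.round(r[1],1),"dir deg",round(np.degrees(np.arctan2(v[1,1],v[0,1]))%180,1),"mean",q.mean(0).round(4))
if __name__=="__main__":
  for n in("scene","side"):
    z=np.load("last_%s.npz"%n); im,P=z["im"],z["P"]
    H=cv2.cvtColor(im,cv2.COLOR_RGB2HSV); h,s,v=H[...,0],H[...,1],H[...,2]
    box={"scene":((405,235,475,325),(190,140,245,180),(235,180,310,225)),"side":((195,185,255,255),(400,295,460,340),(315,255,395,310))}[n]
    def sub(m,b): k=np.zeros_like(m); k[b[1]:b[3],b[0]:b[2]]=1; return P[m&k&np.isfinite(P[...,2])]
    o=sub((h>5)&(h<15)&(s>200)&(v>120),box[0]); o=o[o[:,2]>0.06]; bar(o,n+" orange")
    r=sub(((h<5)|(h>175))&(s>180)&(v>120),box[1]); r=r[r[:,2]>0.09]; bar(r,n+" red")
    l=sub((s<50)&(v>110),box[2]); l=l[(l[:,2]>0.075)&(l[:,2]<0.1)]
    zt=np.percentile(l[:,2],90); t=l[abs(l[:,2]-zt)<0.003]; print(n,"lip",len(t),zt.round(4),circ(t[:,:2]))
    c=np.median(t[:,:2],0)
E
python3 m.py
python3 - <<'E'
from h import *
a=np.load("last_scene.npz")["im"][140:340,180:540]; b=np.load("last_side.npz")["im"][170:370,180:480]
save("crop1.png",np.vstack([cv2.resize(a,(720,400)) [:300] if 0 else cv2.resize(a,(540,300)),cv2.copyMakeBorder(cv2.resize(b,(450,300)),0,0,0,90,0)]))
E
```

```text
scene orange 281 ztop 0.1162 rect [433.3 243.9] [14.8 68. ] dir deg 108.3 mean [0.4342 0.2453 0.1145]
scene red 171 ztop 0.1322 rect [ 589.6 -212.1] [67.4 14.6] dir deg 12.3 mean [ 0.5909 -0.2108  0.1301]
scene lip 490 0.09 (array([ 0.55670157, -0.06727904]), np.float64(0.04718921098149846))
side orange 160 ztop 0.1159 rect [431.2 240. ] [14.3 68.6] dir deg 108.9 mean [0.4309 0.2372 0.1142]
side red 381 ztop 0.1321 rect [ 587.7 -216.6] [68.8 13.6] dir deg 12.9 mean [ 0.5857 -0.2179  0.1304]
side lip 701 0.0897 (array([ 0.55525385, -0.07009635]), np.float64(0.04707399721848081))
```

View pics/crop1.png

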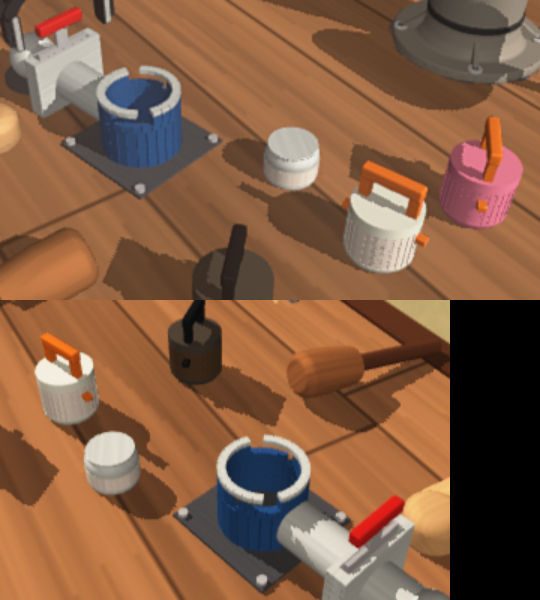

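The crop confirms the choice: white body, orange bar and lugs at (385,215), and the pink one is separate at (480,180). The heights check out: bar top 116 against 114 expected, lip 90 against 88. The gate is 149 mm from the port, and its direction and the bar's both give a port yaw of about 12.6°. Next I'll look from above the port with the wrist camera, then above the cartridge.

drive_tool(increments=[{"dx":-0.02,"dy":-0.035,"claw":0.05},{"dx":-0.03,"dy":-0.05},{"dx":-0.02,"dy":-0.035},{},{}])

```text
schema error: expected keys claw, dx, dy, dz, wx, wy, wz
```

```bash
cat > w.py <<'E'
from m import *
def run(name):
    im,d,P,K,T=grab("wrist"); save(name,im); o=get_obs(); print(o["eef_pos"].round(4),o["t"])
    H=cv2.cvtColor(im,cv2.COLOR_RGB2HSV); h,s,v=H[...,0],H[...,1],H[...,2]; f=np.isfinite(P[...,2])
    og=P[(h>5)&(h<15)&(s>200)&(v>120)&f&(P[...,2]>.06)&(np.hypot(P[...,0]-.4327,P[...,1]-.2415)<.07)]
    if len(og)>100: bar(og,"orange")
    r=P[((h<5)|(h>175))&(s>180)&(v>120)&f&(P[...,2]>.09)]
    if len(r)>100: bar(r,"red")
    l=P[(s<60)&(v>100)&f&(abs(P[...,2]-.088)<.006)&(np.hypot(P[...,0]-.556,P[...,1]+.0687)<.065)]
    if len(l)>200:
        z=np.median(l[:,2]); t=l[abs(l[:,2]-z)<.002][:,:2]
        c,R=circ(t); 
        for i in range(3):
            e=np.hypot(*(t-c).T); 
        print("lip z",z.round(4),"c",c.round(4),R.round(4),"r range",np.percentile(e,[1,99]).round(4))
        a=np.degrees(np.arctan2(*(t-c).T[::-1]))%360; hi=np.histogram(a,180,(0,360))[0]; print("gaps",[2*i for i in np.where(hi<hi.mean()*.25)[0]])
E
python3 -c "
from w import *; run('w1.png')"
```

```text
[ 0.6746 -0.      0.2556] 0.15
lip z 0.088 c [ 0.5571 -0.0694] 0.0473 r range [0.0418 0.0522]
gaps [np.int64(58), np.int64(60), np.int64(62), np.int64(64), np.int64(66), np.int64(68), np.int64(70), np.int64(72), np.int64(74), np.int64(76), np.int64(226), np.int64(228), np.int64(230), np.int64(232), np.int64(234), np.int64(236), np.int64(238), np.int64(240), np.int64(242), np.int64(244), np.int64(246), np.int64(248), np.int64(250), np.int64(252), np.int64(254), np.int64(256), np.int64(258), np.int64(260), np.int64(262), np.int64(264), np.int64(266), np.int64(268), np.int64(270), np.int64(272), np.int64(274), np.int64(276), np.int64(278), np.int64(280), np.int64(282), np.int64(284), np.int64(286), np.int64(288), np.int64(290), np.int64(292), np.int64(294)]
```

View pics/w1.png

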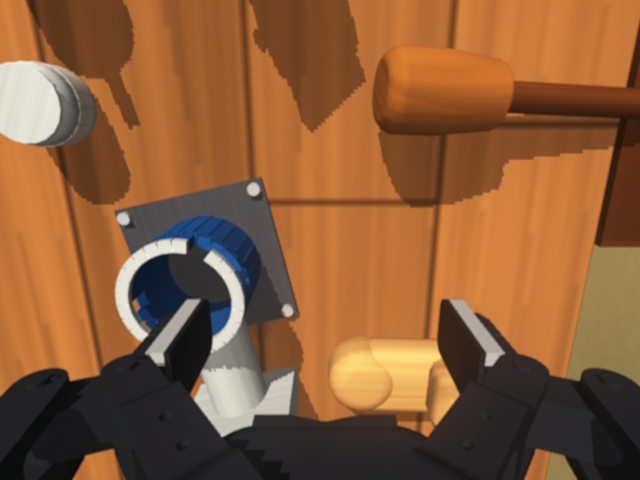

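The wrist view shows the port lip ring centred at (180,295) with the entry gap at (197,245). The gripper hides the gate. Rows need every key, so I'm resending in full.

drive_tool(increments=[{"dx":-0.03,"dy":-0.02,"dz":0,"wx":0,"wy":0,"wz":0,"claw":0.05},{"dx":-0.05,"dy":-0.03,"dz":0,"wx":0,"wy":0,"wz":0,"claw":0.05},{"dx":-0.05,"dy":-0.03,"dz":0,"wx":0,"wy":0,"wz":0,"claw":0.05},{"dx":-0.03,"dy":-0.02,"dz":0,"wx":0,"wy":0,"wz":0,"claw":0.05},{"dx":0,"dy":0,"dz":0,"wx":0,"wy":0,"wz":0,"claw":0.05},{"dx":0,"dy":0,"dz":0,"wx":0,"wy":0,"wz":0,"claw":0.05}])

```text
t: 0.9
eef_pos: [0.5753, -0.1592, 0.2562]
tool_rot: [-0.0, 0.707, 0.707, 0.0]
contact_force: [0.3, 0.8, -1.1]
gripper_width: 0.586
grasp_force: 0.0
```

```bash
python3 -c "
from w import *; run('w2.png')"
```

```text
[ 0.5756 -0.1586  0.2562] 0.95
red 1716 ztop 0.1315 rect [ 597.3 -201.9] [85.6 51.1] dir deg 14.7 mean [ 0.5884 -0.2138  0.1306]
lip z 0.088 c [ 0.5565 -0.0698] 0.0472 r range [0.042 0.052]
gaps [np.int64(58), np.int64(60), np.int64(62), np.int64(64), np.int64(66), np.int64(68), np.int64(70), np.int64(72), np.int64(74), np.int64(76), np.int64(238), np.int64(240), np.int64(242), np.int64(244), np.int64(246), np.int64(248), np.int64(250), np.int64(252), np.int64(254), np.int64(256)]
```

drive_tool(increments=[{"dx":0.04,"dy":-0.015,"dz":0,"wx":0,"wy":0,"wz":0,"claw":0.05},{"dx":0.055,"dy":-0.025,"dz":0,"wx":0,"wy":0,"wz":0,"claw":0.05},{"dx":0.055,"dy":-0.025,"dz":0,"wx":0,"wy":0,"wz":0,"claw":0.05},{"dx":0.055,"dy":-0.025,"dz":0,"wx":0,"wy":0,"wz":0,"claw":0.05},{"dx":0.055,"dy":-0.025,"dz":0,"wx":0,"wy":0,"wz":0,"claw":0.05},{"dx":0.05,"dy":-0.025,"dz":0,"wx":0,"wy":0,"wz":0,"claw":0.05},{"dx":0,"dy":0,"dz":0,"wx":0,"wy":0,"wz":-9,"claw":0.05},{"dx":0,"dy":0,"dz":0,"wx":0,"wy":0,"wz":-9.5,"claw":0.05},{"dx":0,"dy":0,"dz":0,"wx":0,"wy":0,"wz":0,"claw":0.05},{"dx":0,"dy":0,"dz":0,"wx":0,"wy":0,"wz":0,"claw":0.05}])

```text
t: 2.2
eef_pos: [0.435, 0.1506, 0.2562]
tool_rot: [-0.0, 0.585, 0.811, 0.0]
contact_force: [-0.1, 0.1, 0.9]
gripper_width: 0.586
grasp_force: 0.0
```

```bash
python3 -c "
from w import *; run('w3.png'); print(rot(get_obs()).round(3))"
```

```text
[0.435  0.1504 0.2563] 2.25
orange 607 ztop 0.1146 rect [432.4 241. ] [13.4 67.6] dir deg 108.1 mean [0.4326 0.2378 0.1132]
[[-0.315  0.949 -0.   ]
 [ 0.949  0.315  0.   ]
 [ 0.    -0.    -1.   ]]
```

View pics/w3.png

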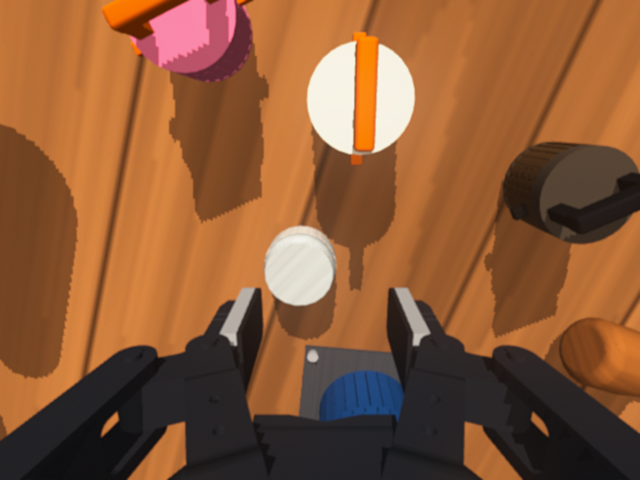

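The wrist view shows the clean cartridge's bar at (366,95), vertical in the picture and so aligned with the tool. The pink one is well to the left and the tin is at (300,265). Port: (0.5567, -0.0695), yaw 13°. Bar: (0.4326, 0.241), 108.2°. Approaching now.

drive_tool(increments=[{"dx":0.04,"dy":0.012,"dz":0,"wx":0,"wy":0,"wz":0,"claw":0.05},{"dx":0.0467,"dy":0.0141,"dz":0,"wx":0,"wy":0,"wz":0,"claw":0.05},{"dx":0,"dy":0,"dz":0.04,"wx":0,"wy":0,"wz":0,"claw":0.05},{"dx":0,"dy":0,"dz":0.045,"wx":0,"wy":0,"wz":0,"claw":0.05},{"dx":0,"dy":0,"dz":0.03,"wx":0,"wy":0,"wz":0,"claw":0.05},{"dx":0,"dy":0,"dz":0.02,"wx":0,"wy":0,"wz":0,"claw":0.05},{"dx":0,"dy":0,"dz":0.009,"wx":0,"wy":0,"wz":0,"claw":0.05},{"dx":0,"dy":0,"dz":0,"wx":0,"wy":0,"wz":0,"claw":0.05},{"dx":0,"dy":0,"dz":0,"wx":0,"wy":0,"wz":0,"claw":0.05}], newtons=60)

```text
t: 3.38
eef_pos: [0.4328, 0.2409, 0.1131]
tool_rot: [0.0, 0.584, 0.811, 0.001]
contact_force: [-0.2, 0.6, 0.3]
gripper_width: 0.587
grasp_force: 0.0
```

drive_tool(increments=[{"dx":0,"dy":0,"dz":0,"wx":0,"wy":0,"wz":0,"claw":0.005},{"dx":0,"dy":0,"dz":0,"wx":0,"wy":0,"wz":0,"claw":0.005},{"dx":0,"dy":0,"dz":0,"wx":0,"wy":0,"wz":0,"claw":0.005},{"dx":0,"dy":0,"dz":0,"wx":0,"wy":0,"wz":0,"claw":0.005},{"dx":0,"dy":0,"dz":0,"wx":0,"wy":0,"wz":0,"claw":0.005}], newtons=60)

```text
t: 4.0
eef_pos: [0.433, 0.2409, 0.1129]
tool_rot: [0.0, 0.584, 0.812, 0.001]
contact_force: [1.2, -0.2, 5.7]
gripper_width: 0.153
grasp_force: 60.4
```

drive_tool(increments=[{"dx":0,"dy":0,"dz":-0.02,"wx":0,"wy":0,"wz":0,"claw":0.005},{"dx":0,"dy":0,"dz":-0.04,"wx":0,"wy":0,"wz":0,"claw":0.005},{"dx":0,"dy":0,"dz":-0.04,"wx":0,"wy":0,"wz":0,"claw":0.005},{"dx":-0.01,"dy":0,"dz":-0.02,"wx":0,"wy":0,"wz":0,"claw":0.005},{"dx":-0.03,"dy":0.002,"dz":0,"wx":0,"wy":0,"wz":0,"claw":0.005},{"dx":-0.04,"dy":0.002,"dz":0,"wx":0,"wy":0,"wz":0,"claw":0.005},{"dx":-0.05,"dy":0.003,"dz":0,"wx":0,"wy":0,"wz":0,"claw":0.005},{"dx":-0.05,"dy":0.003,"dz":0,"wx":0,"wy":0,"wz":0,"claw":0.005},{"dx":-0.05,"dy":0.003,"dz":0,"wx":0,"wy":0,"wz":0,"claw":0.005},{"dx":-0.05,"dy":0.003,"dz":0,"wx":0,"wy":0,"wz":0,"claw":0.005},{"dx":-0.035,"dy":0.0026,"dz":0,"wx":0,"wy":0,"wz":0,"claw":0.005},{"dx":-0.0185,"dy":0.001,"dz":0,"wx":0,"wy":0,"wz":0,"claw":0.005},{"dx":0,"dy":0,"dz":0,"wx":0,"wy":0,"wz":8,"claw":0.005},{"dx":0,"dy":0,"dz":0,"wx":0,"wy":0,"wz":8,"claw":0.005},{"dx":0,"dy":0,"dz":0,"wx":0,"wy":0,"wz":8,"claw":0.005},{"dx":0,"dy":0,"dz":0,"wx":0,"wy":0,"wz":8,"claw":0.005},{"dx":0,"dy":0,"dz":0,"wx":0,"wy":0,"wz":8.6,"claw":0.005},{"dx":0,"dy":0,"dz":0,"wx":0,"wy":0,"wz":0,"claw":0.005},{"dx":0,"dy":0,"dz":0,"wx":0,"wy":0,"wz":0,"claw":0.005}])

```text
t: 6.38
eef_pos: [0.5563, -0.0688, 0.232]
tool_rot: [-0.0, 0.828, 0.56, -0.0]
contact_force: [-0.2, -0.4, -3.0]
gripper_width: 0.156
grasp_force: 59.1
```

```bash
cat > c.py <<'E'
from m import *
o=get_obs(); R=rot(o); print(o["eef_pos"].round(4),R.round(3).tolist(),"yaw y",np.degrees(np.arctan2(R[1,1],R[0,1])).round(2),o["contact_force"].round(1),o["t"])
cr=[]
for n in("scene","side"):
    im,d,P,K,T=grab(n)
    q=np.array([.5567,-.0695,.1])-T[:3,3]; q=T[:3,:3].T@q; u,v=(K@(q/q[2]))[:2]; u,v=int(u),int(v)
    cr.append(cv2.resize(im[max(v-90,0):v+60,u-75:u+75],(390,390)))
    H=cv2.cvtColor(im,cv2.COLOR_RGB2HSV); h,s,vv=H[...,0],H[...,1],H[...,2]
    f=np.isfinite(P[...,2])&(np.hypot(P[...,0]-.5567,P[...,1]+.0695)<.075)
    og=f&(h>5)&(h<15)&(s>200)&(vv>110)&(P[...,2]>.05)
    p=P[og]; print(n,len(p),p[:,2].min().round(4),p[:,2].max().round(4))
    zb=o["eef_pos"][2]-.006
    b=p[p[:,2]>zb-.012]
    if len(b)>20:
        x=b[:,:2]-b[:,:2].mean(0); w,V=np.linalg.eigh(x.T@x); print(" bar z",np.percentile(b[:,2],[5,95]).round(4),"dir",np.degrees(np.arctan2(V[1,1],V[0,1]))%180)
    L=p[np.hypot(p[:,0]-o["eef_pos"][0],p[:,1]-o["eef_pos"][1])>.042]; L=L[L[:,2]<zb-.03]
    if len(L)>3:
        e=L-o["eef_pos"]; a=np.degrees(np.arctan2(e[:,1],e[:,0])); print(" lug z",np.percentile(L[:,2],[5,95]).round(4),"ang",np.percentile(a,[5,50,95]).round(1),len(L))
    # body top
    wt=P[f&(s<40)&(vv>120)&(abs(P[...,2]-(zb-.032))<.004)]
    if len(wt)>30: print(" top z",np.median(wt[:,2]).round(4),len(wt))
import sys
save(sys.argv[1],np.hstack(cr))
E
python3 c.py c1.png
```

```text
[ 0.5563 -0.0688  0.232 ] [[0.373, 0.928, -0.001], [0.928, -0.373, 0.0], [0.0, -0.001, -1.0]] yaw y -21.88 [-0.2 -0.4 -3. ] 6.375
scene 197 0.1625 0.2353
 bar z [0.2181 0.2348] dir 69.10361649140664
 lug z [0.1643 0.1713] ang [63.1 66.6 70.3] 24
 top z 0.1939 666
side 413 0.1623 0.253
 bar z [0.2173 0.2347] dir 64.4126515378212
 lug z [0.1633 0.171 ] ang [-117.6 -112.4 -107.4] 45
 top z 0.1938 602
```

View pics/c1.png

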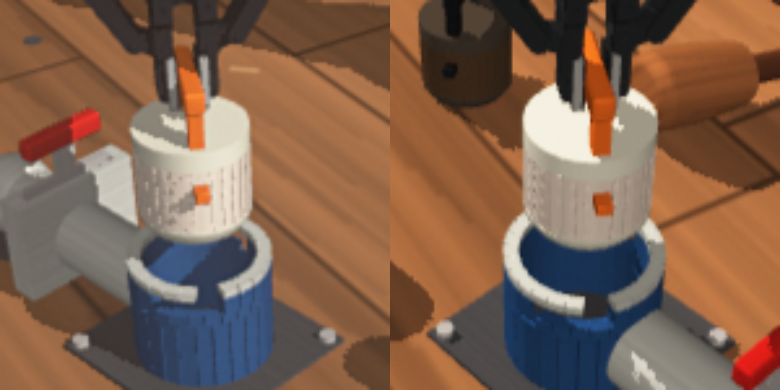

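The crops show the cartridge straight above the bore. One lug faces the entry gap in each view (scene gap at (210,295), side gap at (595,305)). Lug angle is about 67° against a gap centre of 68°. Lowering part way.

drive_tool(increments=[{"dx":-0.0005,"dy":0.0006,"dz":0.01,"wx":0,"wy":0,"wz":-0.4,"claw":0.005},{"dx":0,"dy":0,"dz":0.015,"wx":0,"wy":0,"wz":0,"claw":0.005},{"dx":0,"dy":0,"dz":0.008,"wx":0,"wy":0,"wz":0,"claw":0.005},{"dx":0,"dy":0,"dz":0.007,"wx":0,"wy":0,"wz":0,"claw":0.005},{"dx":0,"dy":0,"dz":0.01,"wx":0,"wy":0,"wz":0,"claw":0.005},{"dx":0,"dy":0,"dz":0.01,"wx":0,"wy":0,"wz":0,"claw":0.005},{"dx":0,"dy":0,"dz":0.01,"wx":0,"wy":0,"wz":0,"claw":0.005},{"dx":0,"dy":0,"dz":0,"wx":0,"wy":0,"wz":0,"claw":0.005}])

```text
t: 7.48
eef_pos: [0.5564, -0.0701, 0.1613]
tool_rot: [-0.001, 0.828, 0.561, -0.001]
contact_force: [1.1, -0.4, -2.5]
gripper_width: 0.149
grasp_force: 59.1
```

```bash
python3 c.py c2.png
```

```text
[ 0.5564 -0.0701  0.1613] [[0.37, 0.929, -0.002], [0.929, -0.37, 0.0], [-0.001, -0.002, -1.0]] yaw y -21.7 [ 1.1 -0.4 -2.5] 7.475
scene 166 0.0939 0.1649
 bar z [0.1467 0.1643] dir 70.01515941277108
 lug z [0.0956 0.1009] ang [63.5 67.2 70.9] 21
 top z 0.1233 639
side 359 0.0921 0.1655
 bar z [0.1478 0.1646] dir 64.1189955669487
 lug z [0.0941 0.1004] ang [-117.2 -112.6 -108. ] 34
 top z 0.1236 565
```

View pics/c2.png

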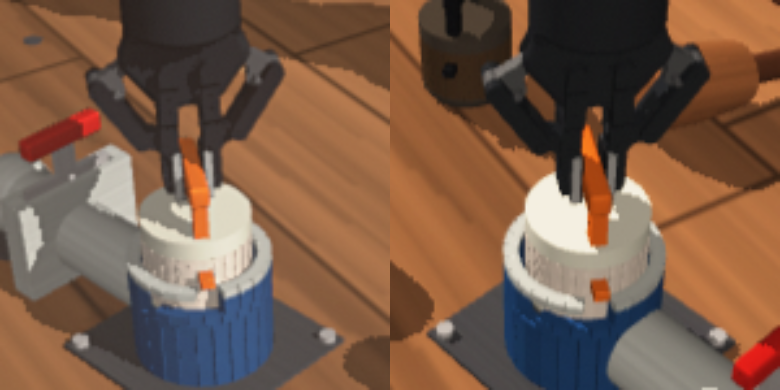

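The cartridge is in the bore and the lugs sit over the gaps (scene (207,279), side (600,290)), with no contact force. Lowering to the track.

drive_tool(increments=[{"dx":0.0004,"dy":0.0001,"dz":0.006,"wx":0,"wy":0,"wz":-0.4,"claw":0.005},{"dx":0,"dy":0,"dz":0.006,"wx":0,"wy":0,"wz":0,"claw":0.005},{"dx":0,"dy":0,"dz":0.006,"wx":0,"wy":0,"wz":0,"claw":0.005},{"dx":0,"dy":0,"dz":0.005,"wx":0,"wy":0,"wz":0,"claw":0.005},{"dx":0,"dy":0,"dz":0,"wx":0,"wy":0,"wz":0,"claw":0.005},{"dx":0,"dy":0,"dz":0,"wx":0,"wy":0,"wz":0,"claw":0.005}])

```text
t: 8.32
eef_pos: [0.5573, -0.0699, 0.1392]
tool_rot: [-0.0, 0.826, 0.564, -0.0]
contact_force: [-0.5, 0.2, -3.8]
gripper_width: 0.149
grasp_force: 59.2
```

drive_tool(increments=[{"dx":0,"dy":-0.0004,"dz":0,"wx":0,"wy":0,"wz":4,"claw":0.005},{"dx":0,"dy":0,"dz":0,"wx":0,"wy":0,"wz":5,"claw":0.005},{"dx":0,"dy":0,"dz":0,"wx":0,"wy":0,"wz":6,"claw":0.005},{"dx":0,"dy":0,"dz":0,"wx":0,"wy":0,"wz":6,"claw":0.005},{"dx":0,"dy":0,"dz":0,"wx":0,"wy":0,"wz":6,"claw":0.005},{"dx":0,"dy":0,"dz":0,"wx":0,"wy":0,"wz":6,"claw":0.005},{"dx":0,"dy":0,"dz":0,"wx":0,"wy":0,"wz":6,"claw":0.005},{"dx":0,"dy":0,"dz":0,"wx":0,"wy":0,"wz":6,"claw":0.005},{"dx":0,"dy":0,"dz":0,"wx":0,"wy":0,"wz":0,"claw":0.005}])

```text
t: 9.45
eef_pos: [0.5568, -0.0696, 0.1392]
tool_rot: [0.0, 0.979, 0.206, -0.0]
contact_force: [-0.2, -1.5, -2.1]
gripper_width: 0.149
grasp_force: 59.2
```

```bash
python3 c.py c3.png; python3 -c "
from h import *; print(get_obs()['torque'])"
```

```text
[ 0.5568 -0.0696  0.1392] [[0.915, 0.403, -0.0], [0.403, -0.915, -0.0], [-0.0, 0.0, -1.0]] yaw y -66.23 [-0.2 -1.5 -2.1] 9.45
scene 156 0.0727 0.1431
 bar z [0.1268 0.1424] dir 23.798273276830685
 lug z [0.0732 0.0766] ang [20.2 28.1 29.9] 7
 top z 0.1012 579
side 284 0.0686 0.1531
 bar z [0.1237 0.142 ] dir 28.10216311288869
 lug z [0.0695 0.0755] ang [-158.3 -152.6 -149.4] 12
 top z 0.101 428
[0.01054972 0.08502711 0.01635508]
```

drive_tool(increments=[{"dx":0,"dy":0,"dz":0,"wx":0,"wy":0,"wz":5,"claw":0.005},{"dx":0,"dy":0,"dz":0,"wx":0,"wy":0,"wz":4,"claw":0.005},{"dx":0,"dy":0,"dz":0,"wx":0,"wy":0,"wz":2,"claw":0.005},{"dx":0,"dy":0,"dz":0.003,"wx":0,"wy":0,"wz":0,"claw":0.005},{"dx":0,"dy":0,"dz":0.003,"wx":0,"wy":0,"wz":0,"claw":0.005},{"dx":0,"dy":0,"dz":0.003,"wx":0,"wy":0,"wz":0,"claw":0.005},{"dx":0,"dy":0,"dz":0,"wx":0,"wy":0,"wz":0,"claw":0.005},{"dx":0,"dy":0,"dz":0,"wx":0,"wy":0,"wz":0,"claw":0.005}])

```text
t: 10.55
eef_pos: [0.5569, -0.0698, 0.1309]
tool_rot: [-0.0, 0.994, 0.111, 0.0]
contact_force: [-3.7, 0.7, 6.1]
gripper_width: 0.154
grasp_force: 60.3
```

```bash
python3 c.py c4.png; python3 -c "
from h import *; print(get_obs()['torque'])"
```

```text
[ 0.5569 -0.0698  0.1309] [[0.975, 0.22, -0.0], [0.22, -0.975, 0.0], [0.0, -0.0, -1.0]] yaw y -77.28 [-3.7  0.7  6.1] 10.55
scene 199 0.0666 0.1347
 bar z [0.1145 0.1335] dir 10.213058083515278
 lug z [0.0667 0.0689] ang [14.1 17.6 19.8] 6
 top z 0.0924 754
side 299 0.0618 0.184
 bar z [0.1156 0.1335] dir 14.981085162758887
 lug z [0.0625 0.0697] ang [-170.1 -166.2 -162.2] 19
 top z 0.0918 616
[ 0.31899789  0.70373195 -0.00567003]
```

View pics/c4.png

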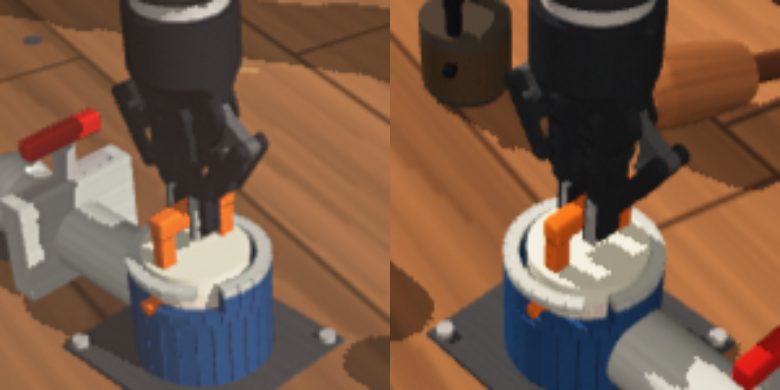

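The cartridge has dropped into the notches. Its top is at 0.092, so its centre is 13 mm below the lip, and the bar is at about 12.7°. It bears with 6 N. Releasing and rising.

drive_tool(increments=[{"dx":0,"dy":0,"dz":0,"wx":0,"wy":0,"wz":0,"claw":0.045},{"dx":0,"dy":0,"dz":0,"wx":0,"wy":0,"wz":0,"claw":0.045},{"dx":0,"dy":0,"dz":0,"wx":0,"wy":0,"wz":0,"claw":0.045},{"dx":0,"dy":0,"dz":0,"wx":0,"wy":0,"wz":0,"claw":0.045},{"dx":0,"dy":0,"dz":-0.02,"wx":0,"wy":0,"wz":0,"claw":0.045},{"dx":0,"dy":0,"dz":-0.04,"wx":0,"wy":0,"wz":0,"claw":0.045},{"dx":0,"dy":0,"dz":-0.04,"wx":0,"wy":0,"wz":0,"claw":0.045},{"dx":0,"dy":0,"dz":0,"wx":0,"wy":0,"wz":0,"claw":0.045},{"dx":0,"dy":0,"dz":0,"wx":0,"wy":0,"wz":0,"claw":0.045}])

```text
t: 11.78
eef_pos: [0.5565, -0.0696, 0.2298]
tool_rot: [-0.0, 0.994, 0.111, -0.0]
contact_force: [-0.1, -0.3, 0.3]
gripper_width: 0.532
grasp_force: 0.0
```

```bash
cat > k.py <<'E'
from m import *
o=get_obs(); print(o["eef_pos"].round(4),o["t"],rot(o).round(3).tolist())
for n in("scene","side"):
    im,d,P,K,T=grab(n); H=cv2.cvtColor(im,cv2.COLOR_RGB2HSV); h,s,v=H[...,0],H[...,1],H[...,2]; f=np.isfinite(P[...,2])
    g=f&(np.hypot(P[...,0]-.5567,P[...,1]+.0695)<.06)
    p=P[g&(h>5)&(h<15)&(s>200)&(v>110)&(P[...,2]>.11)&(P[...,2]<.145)]; bar(p,n+" orange")
    w=P[g&(s<40)&(v>120)&(np.hypot(P[...,0]-.5567,P[...,1]+.0695)<.036)&(P[...,2]<.11)]; print(" top",np.percentile(w[:,2],[5,50,95]).round(4))
    r=P[f&((h<5)|(h>175))&(s>180)&(v>110)&(P[...,2]>.105)&(np.hypot(P[...,0]-.589,P[...,1]+.215)<.06)]
    if len(r)>30: bar(r,n+" red")
E
python3 k.py
```

```text
[ 0.5565 -0.0696  0.2298] 11.775 [[0.976, 0.22, -0.001], [0.22, -0.976, 0.0], [-0.0, -0.0, -1.0]]
scene orange 166 ztop 0.1337 rect [558.7 -66.7] [66.2 14.9] dir deg 12.3 mean [ 0.5591 -0.0661  0.1317]
 top [0.0915 0.093  0.0945]
scene red 162 ztop 0.1323 rect [ 590.2 -211.8] [67.4 14.2] dir deg 12.3 mean [ 0.5903 -0.2109  0.1303]
side orange 277 ztop 0.1338 rect [556.8 -72.6] [69.5 16.2] dir deg 13.2 mean [ 0.556  -0.0732  0.132 ]
 top [0.0913 0.0927 0.0942]
side red 381 ztop 0.132 rect [ 587.4 -216.6] [68.2 13.4] dir deg 12.4 mean [ 0.5851 -0.218   0.1302]
```

The cartridge is locked: its top is 3 mm above the lip after the common 1.7 mm bias, with the axis within 1.5 mm and yaw 12.8°. The red bar's top measures about 0.1305 in three views. That is 7 mm above the text's figure, so I use my measurement and grip at 0.122.

drive_tool(increments=[{"dx":0,"dy":0.03,"dz":0,"wx":0,"wy":0,"wz":0,"claw":0.045},{"dx":0,"dy":0.05,"dz":0,"wx":0,"wy":0,"wz":0,"claw":0.045},{"dx":0,"dy":0.045,"dz":0,"wx":0,"wy":0,"wz":0,"claw":0.045},{"dx":0,"dy":0.0241,"dz":0,"wx":0,"wy":0,"wz":0,"claw":0.045},{"dx":0,"dy":0,"dz":0,"wx":0,"wy":0,"wz":0,"claw":0.045},{"dx":0,"dy":0,"dz":0.03,"wx":0,"wy":0,"wz":0,"claw":0.045},{"dx":0,"dy":0,"dz":0.03,"wx":0,"wy":0,"wz":0,"claw":0.045},{"dx":0,"dy":0,"dz":0.02,"wx":0,"wy":0,"wz":0,"claw":0.045},{"dx":0,"dy":0,"dz":0.015,"wx":0,"wy":0,"wz":0,"claw":0.045},{"dx":0,"dy":0,"dz":0.006,"wx":0,"wy":0,"wz":0,"claw":0.045},{"dx":0,"dy":0,"dz":0,"wx":0,"wy":0,"wz":0,"claw":0.045},{"dx":0,"dy":0,"dz":0,"wx":0,"wy":0,"wz":0,"claw":0.045}])

```text
t: 13.38
eef_pos: [0.5902, -0.2155, 0.1302]
tool_rot: [0.0, 0.994, 0.11, 0.001]
contact_force: [0.3, 0.3, -0.3]
gripper_width: 0.527
grasp_force: 0.0
```

drive_tool(increments=[{"dx":0,"dy":0,"dz":0,"wx":0,"wy":0,"wz":0,"claw":0.005},{"dx":0,"dy":0,"dz":0,"wx":0,"wy":0,"wz":0,"claw":0.005},{"dx":0,"dy":0,"dz":0,"wx":0,"wy":0,"wz":0,"claw":0.005},{"dx":0,"dy":0,"dz":0,"wx":0,"wy":0,"wz":0,"claw":0.005},{"dx":0,"dy":0,"dz":0,"wx":0,"wy":0,"wz":0,"claw":0.005}])

```text
t: 14.0
eef_pos: [0.5898, -0.2146, 0.1294]
tool_rot: [-0.0, 0.994, 0.111, 0.0]
contact_force: [-1.1, 3.5, 2.9]
gripper_width: 0.155
grasp_force: 62.1
```

Gripped. Now pulling up.

drive_tool(increments=[{"dx":0,"dy":0,"dz":-0.006,"wx":0,"wy":0,"wz":0,"claw":0.005},{"dx":0,"dy":0,"dz":-0.01,"wx":0,"wy":0,"wz":0,"claw":0.005},{"dx":0,"dy":0,"dz":-0.01,"wx":0,"wy":0,"wz":0,"claw":0.005},{"dx":0,"dy":0,"dz":-0.01,"wx":0,"wy":0,"wz":0,"claw":0.005},{"dx":0,"dy":0,"dz":-0.006,"wx":0,"wy":0,"wz":0,"claw":0.005},{"dx":0,"dy":0,"dz":0,"wx":0,"wy":0,"wz":0,"claw":0.005},{"dx":0,"dy":0,"dz":0,"wx":0,"wy":0,"wz":0,"claw":0.005}])

```text
t: 14.88
eef_pos: [0.5898, -0.2146, 0.1726]
tool_rot: [-0.0, 0.994, 0.111, 0.0]
contact_force: [0.8, 6.2, 0.9]
gripper_width: 0.15
grasp_force: 61.9
```

drive_tool(increments=[{"dx":0,"dy":0,"dz":-0.003,"wx":0,"wy":0,"wz":0,"claw":0.005},{"dx":0,"dy":0,"dz":-0.003,"wx":0,"wy":0,"wz":0,"claw":0.005},{"dx":0,"dy":0,"dz":0,"wx":0,"wy":0,"wz":0,"claw":0.005},{"dx":0,"dy":0,"dz":0,"wx":0,"wy":0,"wz":0,"claw":0.005}])

```text
t: 15.38
eef_pos: [0.5896, -0.2146, 0.173]
tool_rot: [0.0, 0.994, 0.111, -0.001]
contact_force: [15.3, -1.9, -40.7]
gripper_width: 0.151
grasp_force: 60.7
```

The upper stop is reached: 41 N with no further travel. Easing off, releasing and rising.

drive_tool(increments=[{"dx":0,"dy":0,"dz":0.005,"wx":0,"wy":0,"wz":0,"claw":0.005},{"dx":0,"dy":0,"dz":0,"wx":0,"wy":0,"wz":0,"claw":0.045},{"dx":0,"dy":0,"dz":0,"wx":0,"wy":0,"wz":0,"claw":0.045},{"dx":0,"dy":0,"dz":0,"wx":0,"wy":0,"wz":0,"claw":0.045},{"dx":0,"dy":0,"dz":0,"wx":0,"wy":0,"wz":0,"claw":0.045},{"dx":0,"dy":0,"dz":0,"wx":0,"wy":0,"wz":0,"claw":0.045},{"dx":0,"dy":0,"dz":-0.02,"wx":0,"wy":0,"wz":0,"claw":0.045},{"dx":0,"dy":0,"dz":-0.04,"wx":0,"wy":0,"wz":0,"claw":0.045},{"dx":0,"dy":0,"dz":-0.03,"wx":0,"wy":0,"wz":0,"claw":0.045},{"dx":0,"dy":0,"dz":0,"wx":0,"wy":0,"wz":0,"claw":0.045},{"dx":0,"dy":0,"dz":0,"wx":0,"wy":0,"wz":0,"claw":0.045}])

```text
t: 16.75
eef_pos: [0.5895, -0.215, 0.2625]
tool_rot: [-0.0, 0.994, 0.111, 0.0]
contact_force: [-0.4, 0.3, -0.6]
gripper_width: 0.529
grasp_force: 0.0
```

```bash
python3 k.py
```

```text
[ 0.5895 -0.215   0.2625] 16.75 [[0.976, 0.22, 0.0], [0.22, -0.976, 0.0], [0.0, -0.0, -1.0]]
scene orange 166 ztop 0.1337 rect [559.3 -67.1] [67.1 13.2] dir deg 12.7 mean [ 0.558  -0.066   0.1317]
 top [0.0915 0.0931 0.0943]
scene red 174 ztop 0.1741 rect [ 589.9 -212.6] [67.7 15.8] dir deg 11.8 mean [ 0.5916 -0.2106  0.1721]
side orange 277 ztop 0.1336 rect [556.5 -72.1] [68.6 14.6] dir deg 13.0 mean [ 0.5562 -0.0731  0.1318]
 top [0.0913 0.0927 0.0943]
side red 410 ztop 0.174 rect [ 586.8 -217.1] [69.4 13.9] dir deg 12.7 mean [ 0.5855 -0.2181  0.1722]
```

The gate bar's top is at about 0.1725 (0.173 when fully open), the cartridge is unmoved, and the arm is clear.

```bash
python3 -c "
from station import *; print(hand_in())"
```

```text
the job is handed in; nothing more can be done
None
```

The clean cartridge is locked in the suction port, the blast gate is pulled up to its stop and released, nothing else on the bench was touched, and the job is handed in; no verdict came back.

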